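# Clear the lap and hold the belt tensioner back

## Task

The lapping machine is to get a new belt: first take the two pewter counterweights and the ivory bell cup off its lap plate and stand each one upright, on the floor of the tray that already holds one of its kind. Then push the sprung tensioner arm (the one with the upright thumb post) back until it is well past its ratchet click, and keep it pushed there against its spring, clear of the pawl, so that I can fit the belt: the program finishes while the fingers are still holding the arm back. Leave the screwdriver, paste tin, spanner and loose pendulum where they lie.

Things in the scene. Friction and masses are not known exactly. Their poses are not given: they have to be found in the camera images.
- weight1_mid (a point): Pewter counterweight number 1, standing on the lap plate at the start: a turned cylinder 34 mm in diameter and 22 mm high with a narrower neck on top, 16 mm in diameter and 8 mm high (30 mm in all), about 0.15 kg. The point is on its axis half-way up, 15 mm above its underside; z is its axis, up. Grip it on the 34 mm cylinder, any way round.
- weight2_mid (a point): Pewter counterweight number 2, standing on the lap plate at the start: a turned cylinder 34 mm in diameter and 22 mm high with a narrower neck on top, 16 mm in diameter and 8 mm high (30 mm in all), about 0.15 kg. The point is on its axis half-way up, 15 mm above its underside; z is its axis, up. Grip it on the 34 mm cylinder, any way round.
- bell_mid (a point): Ivory-toned plastic bell cup, standing mouth down on the lap plate at the start: round, 52 mm in diameter over its straight side wall (lowest 18 mm), rounded above, 30 mm high, about 0.05 kg. The point is on its axis half-way up, 15 mm above the rim it stands on; z is its axis, up. Grip it across the straight wall, any way round.
- weight_tray: Fixed shallow wooden tray for counterweights: 125 mm along its own x, 160 mm along its own y, 20 mm high, walls and floor 3 mm thick. The origin is the centre of its underside, so the floor lies 3 mm above it. Looks the same as the other tray; known by the one counterweight standing in it at about y = -56 mm in the tray's frame (within 6 mm of its long middle line), which leaves the rest of the tray free.
- bell_tray: Fixed shallow wooden tray for bell cups, the same make and size as the other (125 x 160 x 20 mm, 3 mm floor and walls, origin at the centre of its underside). Known by the one bell cup standing mouth down in it at about y = -44 mm in the tray's frame, near its long middle line, which leaves the +y half free. The two trays swap places from run to run.
- lap_top (a point): Centre of the upper face of the lap plate, a fixed steel disc 180 mm in diameter, 112 mm above the desktop. A nut 18 mm wide stands 9 mm high at the centre. The axes are the machine's: x from the side with the rocker switch towards the side with the tensioner, y from the lap towards the motor, z up. The machine's bed (260 x 420 mm) has its deck 70 mm above the desktop.
- pivot (a point): Point on the vertical axis about which the tensioner arm swings, 130 mm above the desktop; the axes are the machine's (see lap_top). The arm is a steel bar with its upper face 106 mm above the desktop; it reaches from here towards the lap plate, over the deck.
- post_mid (a point): Middle of the thumb post, an upright steel pin 12 mm in diameter near the free end of the tensioner arm, 125 mm from the pivot axis. It rises from 106 mm to 156 mm above the desktop; this point is on its axis, 130 mm up. Pushing back means swinging the post about the pivot counter-clockwise seen from above, away from the line between the lap and the motor, towards the machine's +x side. Nothing else stands within 60 mm of the post at this height along its swing.
- tensioner (a joint): Angle of the tensioner arm in rad: 0 at rest, growing as it is pushed back, 0.65 at its back stop. Its spring resists with about 3.5 N at the thumb post at rest, 7.5 N at the back stop. At about 0.40 the ratchet pawl drops behind the tooth with a click; let go after that, the arm springs back only to about 0.38, where the pawl carries it. Held clear of the pawl means at 0.42 or more: about 0.53, between click and stop, is right.
- pawl (a joint): Angle of the small brass pawl that rides on the ratchet plate at the arm's pivot, in rad: 0 when down, up to about 0.12 while the tooth lifts it on the way to the click, 0 again once it has dropped in behind the tooth. It works by itself.
- screwdriver: Bystander: screwdriver with a wooden handle, 150 mm, lying on the deck of the machine on the side away from the tensioner. Origin at its underside.
- paste_tin: Bystander: round aluminium tin, 56 mm in diameter, 32 mm high, on the desktop beyond the trays. Origin at the centre of its underside.
- spanner: Bystander: steel spanner, 150 mm, lying on the desktop beyond the motor end of the machine.
- pendulum: Bystander: brass pendulum rod, 200 mm, with a pewter sliding weight, lying on the desktop beyond the trays on the robot's right.

How it is judged (in metres and radians):
On the way, in this order (a step that is already met when the one before it is completed fails the run):
1. both counterweights and the bell cup stand, let go, in the trays of their own kind (x of weight1_mid in the frame of weight_tray between -0.058 and 0.058 m and y of weight1_mid in the frame of weight_tray between -0.075 and 0.075 m and z of weight1_mid in the frame of weight_tray between 0.013 and 0.023 m and angle between each of weight1_mid, weight2_mid, bell_mid's own z axis and vertical below 0.15 rad and x of weight2_mid in the frame of weight_tray between -0.058 and 0.058 m and y of weight2_mid in the frame of weight_tray between -0.075 and 0.075 m and z of weight2_mid in the frame of weight_tray between 0.013 and 0.023 m and x of bell_mid in the frame of bell_tray between -0.058 and 0.058 m and y of bell_mid in the frame of bell_tray between -0.075 and 0.075 m and z of bell_mid in the frame of bell_tray between 0.013 and 0.023 m and contact force between the fingers and weight1 below 0.2 N and contact force between the fingers and weight2 below 0.2 N and contact force between the fingers and bell below 0.2 N), for 0.2 s.
2. the tensioner arm has gone past its click and the pawl has dropped in (value of joint tensioner between 0.42 and 0.7 rad and value of joint pawl below 0.06 rad and contact force between the fingers and tensioner above 1.5 N), for 0.2 s.
At the end, for the whole second after the job is handed in: Counterweights and bell cup stand upright (0.15 rad) on the floors of the trays of their kinds, height within 5 mm, fingers off them; the fingers hold the tensioner arm back at 0.42 rad or more with at least 1.5 N, and the pawl is down (under 0.06 rad) (all of step 1 and all of step 2); the arm keeps its last pose, push and grip.
It fails at once if the screwdriver is moved by more than 3 cm (distance of screwdriver from where it was at the start of the episode above 0.03 m).
It fails at once if the tin of polishing paste is moved by more than 3 cm (distance of paste_tin from where it was at the start of the episode above 0.03 m).
It fails at once if the spanner is moved by more than 3 cm (distance of spanner from where it was at the start of the episode above 0.03 m).
It fails at once if the loose pendulum is moved by more than 3 cm (distance of pendulum from where it was at the start of the episode above 0.03 m).
It also fails if it takes over 72 s, if anything falls off the work surface, if the arm or the gripper's body presses on something with over 40 N, if the wrist force passes 120 N, or if a joint passes its speed limit or range.

## Robot

A 6-joint arm with a two-finger parallel gripper is mounted at the origin on the work surface. World frame = base frame: x ahead of the robot, y to its left, z up, the work surface at z = 0. Lengths are in mm, angles in rad, forces in N, time in s.
With the tool pointing down it reaches from about 350 to 1000 mm from the base axis. Payload 7.1 kg.
Tool frame: the origin (TCP) lies midway between the tips of the shut fingers; the grasp point (between the pads) lies 19 mm behind it (bot.pinch_z is the distance from the TCP to the grasp point, in mm); z points along the fingers, y is the line along which they close (so a half turn about z gives the same grasp; the last joint's range is limited). The gripper opens to 85 mm and grips with 20 to 120 N. Pads are 22 mm wide; open, the fingers measure 114 mm over their backs; the gripper's body (76 mm by 85 mm) begins 54 mm behind the grasp point. The pads swing forward as they close: fully open they stand 13 mm farther back than shut.
Start: joints at [-1.299, 0.423, 1.63, -0, 1.089, -0.019], TCP at [179.217, -598.737, 231.319] pointing down, gripper open.
Joint ranges: [-3, 3], [-0.9, 2.11], [0.09, 2.58], [-1.31, 4.45], [0.11, 2.69], [-2.54, 2.54]. Speed limits (rad/s): [2.39, 2.39, 3.01, 3.14, 3.14, 3.14].

## Interface

Orientations are given as [roll, pitch, yaw] about the fixed x, y, z axes, in that order (R = Rz(yaw) Ry(pitch) Rx(roll)).
In Python, from station import monitor, viewer, bot gives the robot as it stands. The module is installed in compiled form; this text tells all that it offers.
- The arm moves only by the shell command python3 -m crank 'ROWS' [FORCE]. ROWS is JSON, a list of rows, each a list of 7 numbers: the finger opening in m, from 0 to 0.0854, then the shift along the tool's x, y, z in m, then the turn, a rotation vector about the tool's x, y, z in degrees. A call has exactly 5 rows; each row shifts and turns the commanded pose from where the row before left it, along the tool's axes as they then stand; what a row does not reach is not made up. A row lasts 1/8 s, in which the tool goes at most 62.5 mm and 10.7 degrees, less where a joint would pass 70% of its speed; a pose out of reach is approached as far as the arm can. A call with a gripper value outside its range is refused whole. The fingers move at their own pace and stop on an object; FORCE is the grip in N (left out, the last holds). Time passes only in rows, so rows that do not move let the fingers close, or fill a call up. It gives the time, the measured TCP pose, the force, the opening and the grip force at its end, in the units of the state.
- monitor.get_state(): the state, without advancing time (a new reading comes with each control period).
- viewer.grab_frame(name): name is "scene" or "top" or "wrist"; returns a dict with "image" (400x640x3 uint8, red, green, blue), "mtx" (3x3 intrinsics, pixels), "rvec" (rotation vector, rad) and "tvec" (3), from world to camera coordinates, as OpenCV has them; the wrist camera has in their place "hand_eye" (4x4, takes a point from camera to tool coordinates, whose origin is the TCP and whose axes are the flange's). Camera axes: x right, y down, z forward; pixel columns grow to the right and rows downward; lengths in mm; the calibration is good to about 2 mm. A picture is of the moment at which its call begins: read the wrist's pose just before it. There is no depth.
- bot.sign_off(): hands the job in; it is judged then, once.
The state is a dict: "time": time; "joints": joint angles; "dq": joint speeds; "tau": joint torques, N m; "tcp_pos": TCP position; "ee_rot": TCP orientation; "wrist_force": force on the tool from outside, world axes, zero at the start; "moment": the same for the moment, N m; "opening": finger opening in mm; "gripper_force": force on a finger pad.
Only numpy, scipy, OpenCV 4.12 (cv2) and the standard library are available. Lean on these libraries where they do the work, as an engineer would, in place of code of your own. Each camera call takes 0.05 s, during which the arm holds its last target. There are 200 camera calls.

## Working session

There is one attempt and no reset: what is moved stays moved. The work goes in short steps, Python scripts to look and compute and a shell command to move; the robot and the scene stay as the last step left them, time stands still between calls to the robot, and variables do not carry over. Pictures are saved under pics/ and viewed, at most 10 in all, crops included, and the job is handed in when it is done.

```bash
mkdir -p pics; ls
cat > h.py <<'E'
import numpy as np, cv2
from station import monitor, viewer, bot
from scipy.spatial.transform import Rotation as R
def cam(name):
    s=monitor.get_state(); f=viewer.grab_frame(name)
    if name=="wrist":
        T=np.eye(4); T[:3,:3]=R.from_euler('xyz',s["ee_rot"]).as_matrix(); T[:3,3]=s["tcp_pos"]
        M=T@np.array(f["hand_eye"]); Rc,C=M[:3,:3],M[:3,3]
    else:
        r=cv2.Rodrigues(np.array(f["rvec"],float))[0]; Rc=r.T; C=-r.T@np.array(f["tvec"],float).ravel()
    return f["image"],np.array(f["mtx"]),Rc,C
def ray(px,c,z):
    d=c[2]@np.linalg.inv(c[1])@np.array([px[0],px[1],1.]); return c[3]+d*(z-c[3][2])/d[2]
def proj(P,c):
    q=c[1]@(c[2].T@(np.array(P,float)-c[3])); return q[:2]/q[2]
E
python3 - <<'E'
from h import *
for n in("top","scene"):
    c=cam(n); cv2.imwrite(f"pics/{n}0.png",c[0][:,:,::-1]); print(n,c[3],c[1][0,0])
    np.savez(f"{n}0.npz",*c)
print(monitor.get_state())
E
```

```text
pics
top [ 265.04315964   32.28897354 1541.19427498] 469.12511853863134
scene [1154.53672633 -481.97527784 1138.7914412 ] 422.0935989655509
{'time': 0.1, 'joints': array([-1.29899236e+00,  4.23767797e-01,  1.63063269e+00,  5.85767235e-06,
        1.08865357e+00, -1.90181512e-02]), 'dq': array([ 1.41803077e-03, -3.43359602e-04, -1.37618910e-03, -9.39132746e-05,
       -1.50021326e-03,  2.23330036e-04]), 'tau': array([-1.01840424e-04, -5.58428550e+01, -2.82446426e+01, -7.29981434e-05,
        3.04774687e-03,  1.72473977e-05]), 'tcp_pos': array([ 179.08746315, -598.24747638,  230.61383003]), 'ee_rot': array([-3.14013161e+00, -3.29765834e-05,  2.90819376e-01]), 'wrist_force': array([ 0.69305855,  0.17719186, -0.8302894 ]), 'moment': array([-0.0348586 , -0.0075763 ,  0.00419351]), 'gripper_force': 0.0, 'opening': 85.51133515925507}
```

View pics/top0.png

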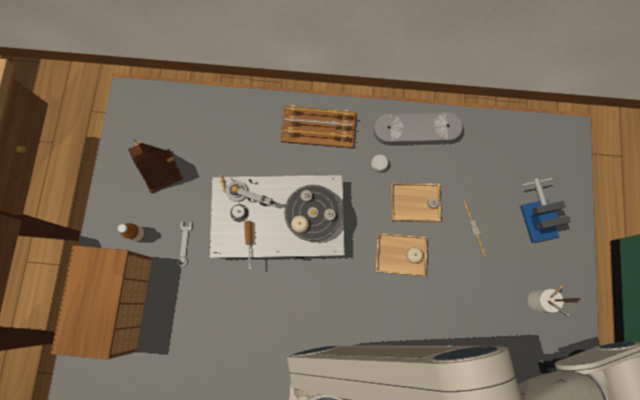

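View pics/scene0.png

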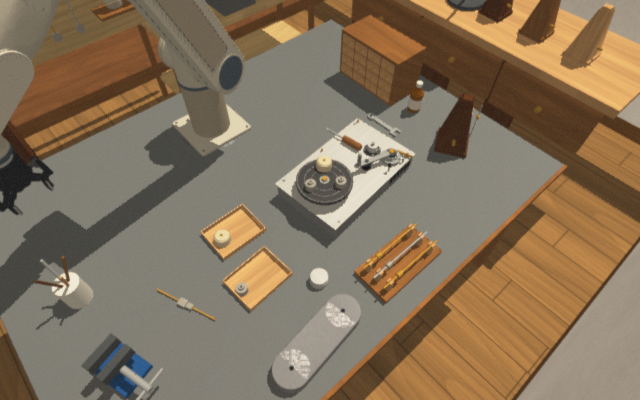

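The top view shows the lap at about (313,212) with bell (300,224) and three roundish things. The weight tray is at (416,202) with its weight at (433,203), and the bell tray at (402,255) with its cup at (415,255). The scene view agrees. Next I zoom in on the machine and print the geometry.

Run:
```python
from h import *
d=np.load("top0.npz"); c=[d[k] for k in d.files]
im=c[0][165:270,200:350]; cv2.imwrite("pics/topz.png",cv2.resize(im,None,fx=5.3,fy=5.3,interpolation=cv2.INTER_CUBIC)[:,:,::-1])
for n,p,z in [("bed1",(210,178),70),("bed2",(343,177),70),("bed3",(345,257),70),("bed4",(210,258),70),("lapc",(313,212),112),("wtray",(416,202),20),("btray",(402,255),20)]: print(n,ray(p,c,z).round(0))
hsv=cv2.cvtColor(c[0],cv2.COLOR_RGB2HSV)
m=cv2.inRange(hsv,(8,80,100),(22,255,255))
m=cv2.morphologyEx(m,cv2.MORPH_CLOSE,np.ones((3,3)))
for k in cv2.findContours(m,cv2.RETR_EXTERNAL,cv2.CHAIN_APPROX_NONE)[0]:
    r=cv2.minAreaRect(k)
    if 360<r[0][0]<460 and 170<r[0][1]<290 and cv2.contourArea(k)>500:
        B=[ray(q,c,20)[:2] for q in cv2.boxPoints(r)]; print("tray",r,np.round(B,0).tolist(),np.mean(B,0).round(1))
```

```text
bed1 [631. 430.  70.]
bed2 [673.   1.  70.]
bed3 [416. -26.  70.]
bed4 [375. 394.  70.]
lapc [541.  85. 112.]
wtray [ 623. -249.   20.]
btray [ 444. -212.   20.]
tray ((401.3203430175781, 254.24560546875), (51.55529022216797, 39.11503219604492), 4.573921203613281) [[382.0, -125.0], [509.0, -127.0], [511.0, -295.0], [384.0, -291.0]] [ 446.4 -209.6]
tray ((415.5, 202.0), (38.0, 49.0), 90.0) [[681.0, -162.0], [696.0, -326.0], [567.0, -331.0], [552.0, -170.0]] [ 623.9 -247.2]
```

View pics/topz.png

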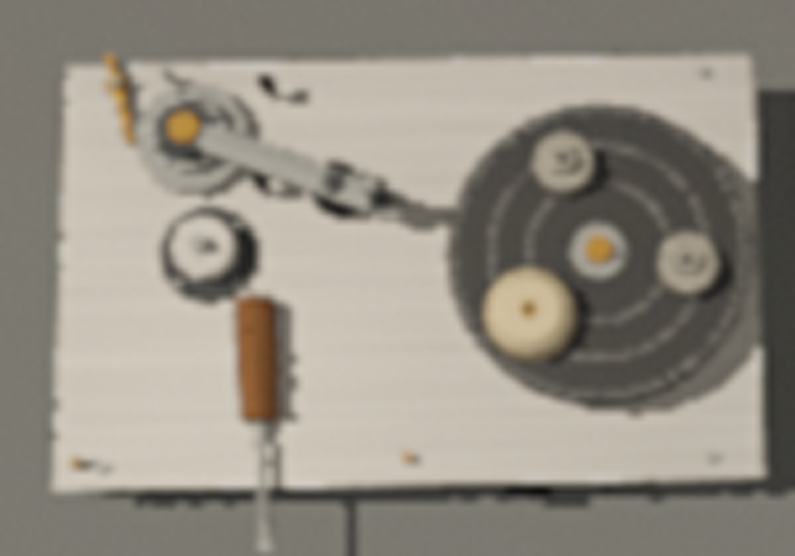

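The zoomed crop shows weights at (568,160) and (690,260), the bell at (528,308), the nut at (598,249), the pivot at (183,127) and the post near (370,190).

```bash
python3 - <<'E'
from h import *
d=np.load("top0.npz"); c=[d[k] for k in d.files]
P={}
for n,u,v,z in [("w1",568,160,142),("w2",690,260,142),("bell",528,308,142),("nut",598,249,121),("pivot",183,127,130),("post",370,190,150),("post2",350,180,150)]:
    P[n]=ray((200+u/5.3-.4,165+v/5.3-.4),c,z); print(n,P[n].round(0))
print(np.linalg.norm(P["post"]-P["pivot"]))
for n,p,z in [("wt_weight",(433.5,203),33),("bt_bell",(415.5,255.5),33)]: print(n,ray(p,c,z).round(0))
E
python3 -m crank '[[0.0854,0,0,-0.05,0,0,0],[0.0854,0.0495,-0.03,-0.0,0,0,4],[0.0854,0.0495,-0.03,0,0,0,4],[0.0854,0.0495,-0.03,0,0,0,4],[0.0854,0.0495,-0.03,0,0,0,4.6]]' 30
```

```text
w1 [587. 108. 142.]
w2 [535.  33. 142.]
bell [499. 123. 142.]
nut [541.  87. 121.]
pivot [589. 335. 130.]
post [558. 219. 150.]
post2 [562. 231. 150.]
121.65664188884934
wt_weight [ 622. -304.   33.]
bt_bell [ 444. -253.   33.]
time: 0.72
tcp_pos: [351.9, -443.1, 281.2]
ee_rot: [-3.141, 0.0, -0.002]
wrist_force: [0.9, -0.1, -0.4]
opening: 85.4
gripper_force: 0.0
```

```bash
python3 -m crank '[[0.0854,0.017,-0.05,-0.02,0,0,0],[0.0854,0.017,-0.05,-0.02,0,0,0],[0.0854,0.017,-0.05,-0.02,0,0,0],[0.0854,0.017,-0.05,-0.02,0,0,0],[0.0854,0.017,-0.05,-0.02,0,0,0]]'; python3 -m crank '[[0.0854,0.017,-0.05,0,0,0,0],[0.0854,0.017,-0.05,0,0,0,0],[0.0854,0.017,-0.05,0,0,0,0],[0.0854,0.017,-0.05,0,0,0,0],[0.0854,0.017,-0.05,0,0,0,0]]'
python3 - <<'E'
from h import *
import time
c=cam("wrist"); cv2.imwrite("pics/w1.png",c[0][:,:,::-1]); np.savez("w1.npz",*c); print(c[3],c[2],c[1][0,0])
for P in [(587,108,142),(535,33,142),(499,123,142),(541,87,121),(589,335,130),(558,219,150)]: print(proj(P,c).round(0))
E
```

```text
time: 1.35
tcp_pos: [435.9, -192.8, 381.8]
ee_rot: [-3.141, 0.0, 0.001]
wrist_force: [1.3, 0.5, 0.1]
opening: 85.4
gripper_force: 0.0
time: 1.98
tcp_pos: [520.7, 57.3, 381.1]
ee_rot: [3.141, 0.0, 0.001]
wrist_force: [0.8, -0.1, 0.2]
opening: 85.5
gripper_force: 0.0
[598.32861562  57.41787478 524.05161397] [[ 5.05496449e-04 -9.54683228e-01 -2.97623385e-01]
 [-9.99999866e-01 -4.48281523e-04 -2.60495426e-04]
 [ 1.15271550e-04  2.97623476e-01 -9.54683326e-01]] 326.20697122678996
[271. 107.]
[336. 153.]
[261. 183.]
[292. 146.]
[ 77. 105.]
[173. 134.]
```

View pics/w1.png

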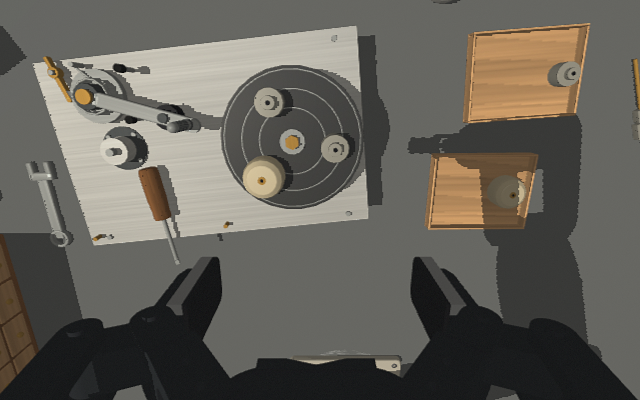

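Wrist view: weights near (268,102) and (335,148), bell knob (262,180), nut (292,141), pivot (84,96), post head near (182,126). I zoom for finer pixel positions.

Run:
```python
from h import *
d=np.load("w1.npz"); c=[d[k] for k in d.files]
a=c[0]
l=cv2.resize(a[85:205,225:365],None,fx=4,fy=4,interpolation=cv2.INTER_CUBIC)
r=cv2.resize(a[85:145,150:210],None,fx=4,fy=4,interpolation=cv2.INTER_CUBIC)
o=np.zeros((480,800,3),np.uint8); o[:,:560]=l; o[:240,560:]=r
cv2.imwrite("pics/wz.png",o[:,:,::-1])
```

```text
(no output)
```

View pics/wz.png

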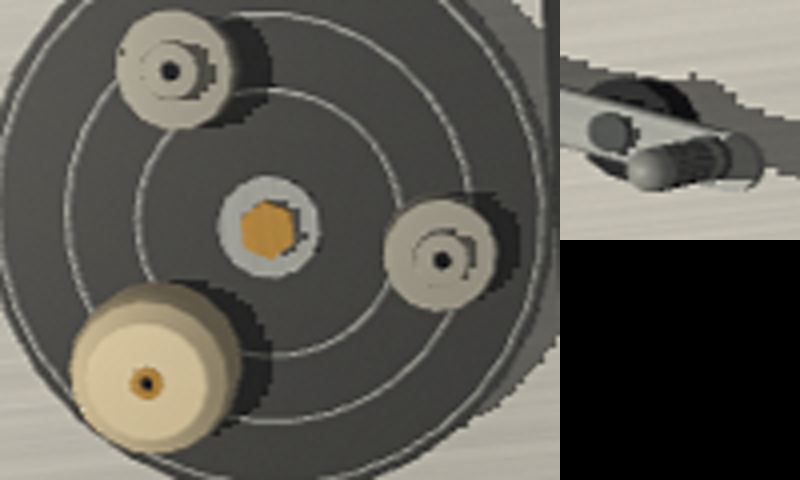

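The zoom shows weight holes at (170,71) and (442,260), bell knob (147,383), nut (268,230), post top (650,165), and post foot (740,160).

Run:
```python
from h import *
d=np.load("w1.npz"); c=[d[k] for k in d.files]
P={}
for n,u,v,z in [("w1",170,71,142),("w1body",175,69,134),("w2",442,260,142),("w2body",440,255,134),("bell",147,383,142),("nut",268,230,121),("posttop",-210,165,155),("postfoot",-118,160,106)]:
    P[n]=ray((225+u/4-.4,85+v/4-.4),c,z); print(n,P[n].round(1))
P["pivot"]=ray((84,96),c,132); print("pivot",P["pivot"].round(1),np.linalg.norm((P["posttop"]-P["pivot"])[:2]))
print("wtray",[ray(p,c,20).round(0)[:2] for p in [(471,33),(590,24),(577,114),(464,122)]])
print("btray",[ray(p,c,20).round(0)[:2] for p in [(433,153),(537,153),(524,228),(428,228)]])
```

```text
w1 [592.4 112.1 142. ]
w1body [592.9 111.7 134. ]
w2 [539.4  34.7 142. ]
w2body [539.6  34.8 134. ]
bell [502.2 123.  142. ]
nut [545.3  87.  121. ]
posttop [567.6 216.5 155. ]
postfoot [565.1 208.6 106. ]
pivot [599.2 323.1 132. ] 111.10919031419184
wtray [array([ 684., -160.]), array([ 695., -323.]), array([ 574., -334.]), array([ 562., -166.])]
btray [array([ 515., -125.]), array([ 515., -286.]), array([ 390., -290.]), array([ 390., -130.])]
```

```bash
python3 -m crank '[[0.06,0.018,-0.014,0.03,0,0,0],[0.06,0.018,-0.014,0.05,0,0,0],[0.06,0.018,-0.014,0.05,0,0,0],[0.06,0.018,-0.013,0.03,0,0,0],[0.06,0,0,0.01,0,0,0]]' 40
python3 - <<'E'
from h import *
c=cam("wrist"); cv2.imwrite("pics/w2.png",c[0][:,:,::-1]); np.savez("w2.npz",*c); print(monitor.get_state()["tcp_pos"])
print(proj((592.4,112,142),c),proj((592.4,112,134),c))
E
```

```text
time: 2.65
tcp_pos: [591.8, 111.0, 208.6]
ee_rot: [3.141, 0.004, 0.002]
wrist_force: [0.6, 0.1, -0.2]
opening: 60.2
gripper_force: 0.0
[591.12766166 110.52317933 208.55078959]
[314.425631   214.70928681] [314.46383948 210.76889873]
```

View pics/w2.png

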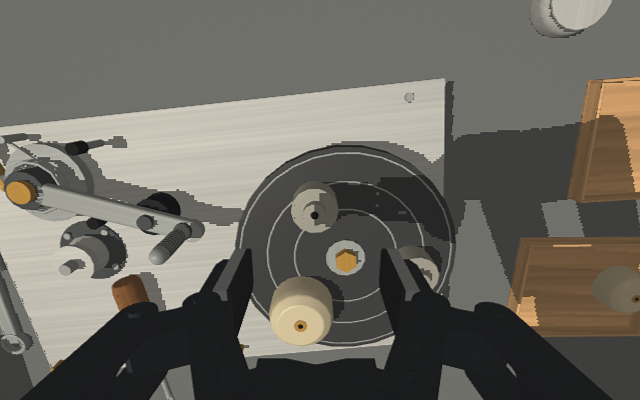

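The weight's hole is at (315,215), as predicted. Descend and grip.

```bash
python3 -m crank '[[0.06,0.001,-0.001,0.035,0,0,0],[0.06,0,0,0.03,0,0,0],[0.06,0,0,0.018,0,0,0],[0.06,0,0,0.009,0,0,0],[0.06,0,0,0,0,0,0]]'; python3 -m crank '[[0.02,0,0,0,0,0,0],[0.02,0,0,0,0,0,0],[0.02,0,0,0,0,0,0],[0.02,0,0,0,0,0,0],[0.02,0,0,-0.01,0,0,0]]'
```

```text
time: 3.32
tcp_pos: [593.6, 111.5, 119.7]
ee_rot: [-3.142, -0.0, 0.001]
wrist_force: [-0.2, 0.8, -0.1]
opening: 60.3
gripper_force: 0.0
time: 3.95
tcp_pos: [593.0, 111.6, 129.4]
ee_rot: [3.141, 0.001, 0.001]
wrist_force: [-0.6, 1.2, -0.5]
opening: 31.6
gripper_force: 39.7
```

```bash
python3 -m crank '[[0.02,0,0,-0.05,0,0,0],[0.02,0,0.04,-0.01,0,0,0],[0.02,0.002,0.06,0,0,0,0],[0.02,0.002,0.06,0,0,0,0],[0.02,0.002,0.06,0,0,0,0]]'; python3 -m crank '[[0.02,0.001,0.06,0.02,0,0,0],[0.02,0,0.049,0.04,0,0,0],[0.02,0,0,0.05,0,0,0],[0.02,0,0,0.03,0,0,0],[0.02,0,0,0,0,0,0]]'
python3 - <<'E'
from h import *
c=cam("wrist"); cv2.imwrite("pics/w3.png",c[0][:,:,::-1]); np.savez("w3.npz",*c); s=monitor.get_state();print(s["tcp_pos"],s["opening"])
E
```

```text
time: 4.58
tcp_pos: [599.7, -110.1, 190.1]
ee_rot: [3.141, -0.001, 0.002]
wrist_force: [1.0, -1.2, -1.8]
opening: 31.5
gripper_force: 40.0
time: 5.2
tcp_pos: [598.9, -215.6, 47.9]
ee_rot: [-3.14, 0.005, 0.001]
wrist_force: [-0.3, -0.2, -1.0]
opening: 31.3
gripper_force: 40.1
[ 600.43556178 -215.94741742   49.80045249] 30.6960525351226
```

View pics/w3.png

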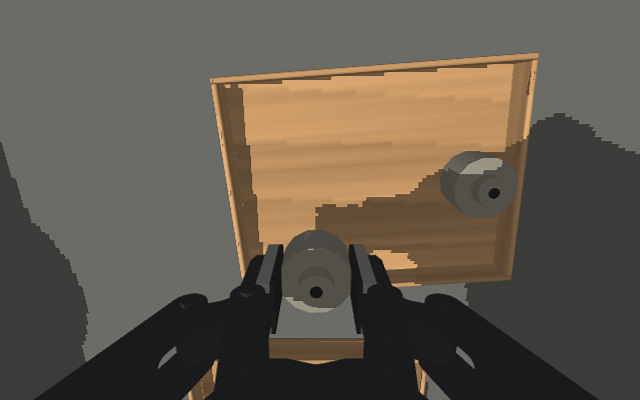

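The weight is held upright at (316,280). The tray's rim corners show at (212,79), (538,54) and (512,277), and the resident weight at (480,185).

Run:
```python
from h import *
d=np.load("w3.npz"); c=[d[k] for k in d.files]
q=[ray(p,c,20) for p in [(212,79),(538,54),(512,277)]]; print(np.round(q,0),"centre",(q[0]+q[2])/2, ray((493,193),c,33))
print(np.linalg.norm(q[0]-q[1]),np.linalg.norm(q[1]-q[2]))
```

```text
[[ 685. -164.   20.]
 [ 696. -322.   20.]
 [ 575. -332.   20.]] centre [ 629.67886968 -248.09834036   20.        ] [ 630.3262642 -304.653365    33.       ]
158.12084794432187 121.95261974924742
```

```bash
python3 -m crank '[[0.02,0,0,0.015,0,0,0],[0.02,0,0,0.012,0,0,0],[0.02,0,0,0.007,0,0,0],[0.02,0,0,0.003,0,0,0],[0.02,0,0,0,0,0,0]]'
```

```text
time: 5.88
tcp_pos: [600.8, -216.0, 12.9]
ee_rot: [-3.142, 0.0, 0.001]
wrist_force: [-0.8, -0.7, -2.3]
opening: 30.9
gripper_force: 40.1
```

```bash
python3 -m crank '[[0.02,0,0,0,0,0,0],[0.02,0,0,0.001,0,0,0],[0.02,0,0,0.001,0,0,0],[0.02,0,0,0,0,0,0],[0.02,0,0,0,0,0,0]]'
```

```text
time: 6.5
tcp_pos: [601.0, -216.2, 11.6]
ee_rot: [3.141, -0.0, 0.001]
wrist_force: [-1.1, 1.0, 5.7]
opening: 31.2
gripper_force: 40.6
```

```bash
python3 -m crank '[[0.047,0,0,0,0,0,0],[0.047,0,0,0,0,0,0],[0.047,0,0,-0.03,0,0,0],[0.047,0,0,-0.06,0,0,0],[0.047,0,0,-0.06,0,0,0]]';python3 -m crank '[[0.055,-0.0123,-0.0502,-0.05,0,0,0],[0.055,-0.0123,-0.0502,0,0,0,0],[0.055,-0.0123,-0.0502,0,0,0,0],[0.055,-0.0123,-0.0502,0,0,0,0],[0.055,-0.0123,-0.0502,0,0,0,0]]';python3 -m crank '[[0.055,0,0,0,0,0,9],[0.055,0,0,0,0,0,9],[0.055,0,0,0,0,0,9],[0.055,0,0,0,0,0,9],[0.055,0,0,0,0,0,9]]'
python3 - <<'E'
from h import *
c=cam("wrist"); np.savez("w4.npz",*c); s=monitor.get_state();print(s["tcp_pos"],s["ee_rot"])
cv2.imwrite("pics/w4.png",c[0][:,:,::-1]); print(proj((539.5,34.7,142),c),proj((592,112,112),c))
E
```

```text
time: 7.12
tcp_pos: [600.4, -215.9, 162.0]
ee_rot: [-3.141, 0.001, 0.001]
wrist_force: [0.1, -0.8, -0.2]
opening: 46.8
gripper_force: 0.0
time: 7.75
tcp_pos: [540.1, 29.8, 204.6]
ee_rot: [-3.142, -0.0, 0.001]
wrist_force: [1.6, 0.1, 0.6]
opening: 55.2
gripper_force: 0.0
time: 8.38
tcp_pos: [540.6, 28.3, 204.4]
ee_rot: [3.142, 0.0, -0.789]
wrist_force: [-0.4, 0.0, -0.3]
opening: 55.0
gripper_force: 0.0
[540.58124908  28.31236716 204.34050138] [ 3.14148598e+00  1.02467337e-04 -7.95468687e-01]
[312.12026594 224.60197091] [195.10579079 231.663955  ]
```

View pics/w4.png

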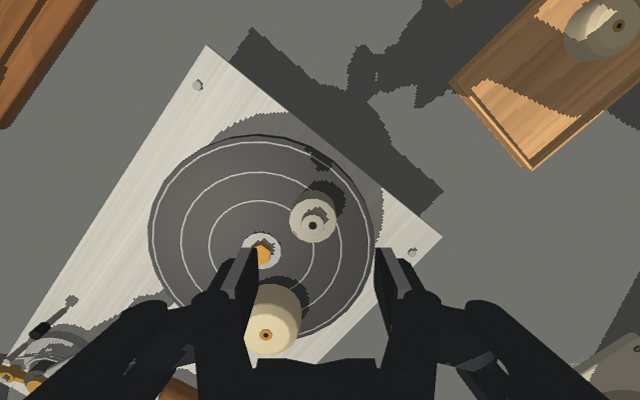

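The hole is at (312,225), as predicted, so I shift by the small error and descend.

```bash
python3 -m crank '[[0.055,-0.0053,-0.0037,0.03,0,0,0],[0.055,0,0,0.03,0,0,0],[0.055,0,0,0.016,0,0,0],[0.055,0,0,0.009,0,0,0],[0.055,0,0,0,0,0,0]]'; python3 -m crank '[[0.02,0,0,0,0,0,0],[0.02,0,0,0,0,0,0],[0.02,0,0,0,0,0,0],[0.02,0,0,0,0,0,0],[0.02,0,0,0,0,0,0]]'
```

```text
time: 9.05
tcp_pos: [539.6, 34.6, 119.4]
ee_rot: [3.141, 0.0, -0.784]
wrist_force: [-0.1, -0.3, 0.5]
opening: 54.9
gripper_force: 0.0
time: 9.68
tcp_pos: [540.2, 34.6, 120.6]
ee_rot: [-3.14, -0.001, -0.784]
wrist_force: [-1.1, -1.0, 5.1]
opening: 31.3
gripper_force: 39.6
```

```bash
python3 -m crank '[[0.02,0,0,-0.03,0,0,0],[0.02,0,0,-0.05,0,0,0],[0.02,0.0537,0.0255,0,0,0,0],[0.02,0.0537,0.0255,0,0,0,0],[0.02,0.0537,0.0255,0,0,0,0]]'; python3 -m crank '[[0.02,0.0537,0.0255,0,0,0,0],[0.02,0.0537,0.0255,0,0,0,0],[0.02,0,0,0.06,0,0,0],[0.02,0,0,0.06,0,0,0],[0.02,0,0,0.02,0,0,0]]'
python3 - <<'E'
from h import *
c=cam("wrist"); np.savez("w5.npz",*c); s=monitor.get_state();print(s["tcp_pos"],s["ee_rot"],s["opening"])
cv2.imwrite("pics/w5.png",c[0][:,:,::-1])
E
```

```text
time: 10.3
tcp_pos: [600.1, -134.8, 200.0]
ee_rot: [-3.141, -0.001, -0.784]
wrist_force: [0.8, -0.3, -0.4]
opening: 31.5
gripper_force: 40.1
time: 10.92
tcp_pos: [636.7, -244.3, 55.5]
ee_rot: [3.139, 0.006, -0.785]
wrist_force: [1.3, 1.2, -1.2]
opening: 30.6
gripper_force: 40.0
[ 636.89491236 -244.21567622   54.84212877] [ 3.13892564  0.00633742 -0.78435573] 31.326754275397988
```

View pics/w5.png

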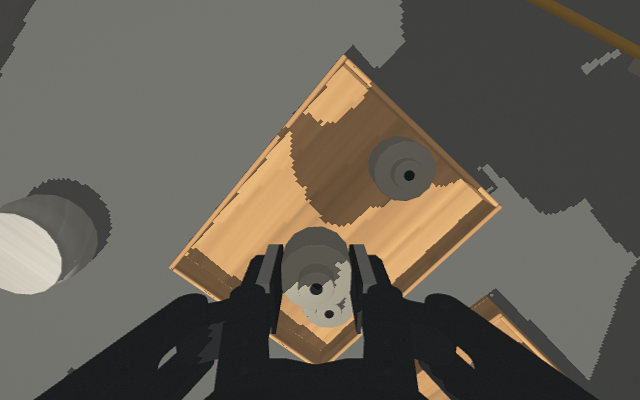

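The held weight 2 is at (316,265). Weight 1 stands behind it at (329,312), clear of it, and the resident weight is at (403,172). Lowering.

```bash
python3 -m crank '[[0.02,0,0,0.015,0,0,0],[0.02,0,0,0.015,0,0,0],[0.02,0,0,0.008,0,0,0],[0.02,0,0,0.003,0,0,0],[0.02,0,0,0,0,0,0]]'
```

```text
time: 11.6
tcp_pos: [639.7, -245.3, 18.7]
ee_rot: [-3.141, -0.0, -0.784]
wrist_force: [0.4, 0.3, -1.2]
opening: 30.8
gripper_force: 40.0
```

```bash
python3 -m crank '[[0.02,0,0,0.003,0,0,0],[0.02,0,0,0.002,0,0,0],[0.02,0,0,0.001,0,0,0],[0.02,0,0,0,0,0,0],[0.02,0,0,0,0,0,0]]'
```

```text
time: 12.22
tcp_pos: [639.6, -245.3, 12.5]
ee_rot: [-3.142, -0.0, -0.784]
wrist_force: [0.5, -0.6, -1.0]
opening: 31.0
gripper_force: 40.0
```

```bash
python3 -m crank '[[0.02,0,0,0.001,0,0,0],[0.02,0,0,0.001,0,0,0],[0.02,0,0,0,0,0,0],[0.02,0,0,0,0,0,0],[0.02,0,0,0,0,0,0]]'
```

```text
time: 12.85
tcp_pos: [639.7, -245.3, 11.6]
ee_rot: [-3.141, -0.0, -0.784]
wrist_force: [-2.3, 1.1, 7.4]
opening: 31.1
gripper_force: 41.0
```

```bash
python3 -m crank '[[0.047,0,0,0,0,0,0],[0.047,0,0,0,0,0,0],[0.047,0,0,-0.03,0,0,0],[0.047,0,0,-0.06,0,0,0],[0.047,0,0,-0.06,0,0,0]]';python3 -m crank '[[0.055,-0.0511,-0.0234,-0.025,0,0,0],[0.055,-0.0511,-0.0234,-0.02,0,0,0],[0.072,-0.0511,-0.0234,0,0,0,0],[0.072,-0.0511,-0.0234,0,0,0,0],[0.072,-0.0511,-0.0234,0,0,0,0]]';python3 -m crank '[[0.072,-0.0511,-0.0234,0,0,0,0],[0.072,-0.0511,-0.0234,0,0,0,0],[0.072,0,0,0,0,0,0],[0.072,0,0,0,0,0,0],[0.072,0,0,0,0,0,0]]'
python3 - <<'E'
from h import *
c=cam("wrist"); np.savez("w6.npz",*c); s=monitor.get_state();print(s["tcp_pos"],s["ee_rot"])
print(proj((502,123,142),c))
h=cv2.cvtColor(c[0],cv2.COLOR_RGB2HSV); m=cv2.inRange(h,(8,120,90),(25,255,255))
n,_,st,ce=cv2.connectedComponentsWithStats(m)
for i in range(1,n):
    if 8<st[i][4]<400: print(st[i],ce[i].round(1),ray(ce[i],c,142).round(1))
iv=cv2.inRange(h,(12,30,120),(30,110,255)); n,_,st,ce=cv2.connectedComponentsWithStats(iv)
for i in range(1,n):
    if st[i][4]>300: print("ivory",st[i],ce[i].round(1))
E
```

```text
time: 13.48
tcp_pos: [639.2, -245.1, 161.4]
ee_rot: [3.141, 0.001, -0.784]
wrist_force: [-0.3, -0.8, -0.1]
opening: 46.8
gripper_force: 0.0
time: 14.1
tcp_pos: [540.6, 19.5, 205.7]
ee_rot: [-3.141, -0.0, -0.785]
wrist_force: [0.4, 0.6, 0.2]
opening: 72.0
gripper_force: 0.0
time: 14.72
tcp_pos: [503.6, 116.9, 205.4]
ee_rot: [-3.136, 0.008, -0.778]
wrist_force: [0.2, -0.4, -0.2]
opening: 72.1
gripper_force: 0.0
[503.57434207 116.89862953 205.34840232] [-3.13570269  0.00840213 -0.77797774]
[313.48730225 223.50110762]
[  0   0  23  26 386] [8.3 9.6] [713.9 154.3 142. ]
[541   5   5   7  13] [542.9   8.3] [504.1 -58.6 142. ]
[629  15   8   6  13] [632.4  17.5] [465.2 -91.5 142. ]
[606  32  14  13  30] [612.2  37.5] [463.9 -78.4 142. ]
[600  45   4   6   9] [601.3  47.2] [463.7 -71.5 142. ]
[590  49   9   9  21] [593.8  52.4] [464.2 -67.  142. ]
[607  55  14  11  17] [613.5  60.2] [452.5 -72.9 142. ]
[581  60   5   6  12] [582.7  62.7] [463.9 -59.6 142. ]
[585  68   6  10  14] [587.5  71.6] [457.6 -59.  142. ]
[307 217  14  14 134] [313.6 223.7] [501.9 123.  142. ]
[324 301   6   5  25] [326.4 302.9] [450.5 160.6 142. ]
ivory [ 278  188   71   64 3383] [312.7 219.1]
ivory [ 574  310   66   67 1851] [610.2 343.3]
```

```bash
python3 -m crank '[[0.072,-0.0054,-0.0032,0.03,0,0,0],[0.072,0,0,0.03,0,0,0],[0.072,0,0,0.018,0,0,0],[0.072,0,0,0.01,0,0,0],[0.072,0,0,0.002,0,0,0]]' 25; python3 -m crank '[[0.072,0,0,0.001,0,0,0],[0.03,0,0,0,0,0,0],[0.03,0,0,0,0,0,0],[0.03,0,0,0,0,0,0],[0.03,0,0,0,0,0,0]]'
```

```text
time: 15.4
tcp_pos: [501.7, 122.7, 115.0]
ee_rot: [-3.134, 0.012, -0.774]
wrist_force: [0.0, 0.2, -0.4]
opening: 71.6
gripper_force: 0.0
time: 16.02
tcp_pos: [502.1, 123.3, 115.4]
ee_rot: [-3.133, 0.011, -0.773]
wrist_force: [-1.9, -0.8, 6.2]
opening: 51.0
gripper_force: 25.4
```

```bash
python3 -m crank '[[0.03,0,0,-0.03,0,0,0],[0.03,0,0,-0.05,0,0,0],[0.03,0.0282,0.0412,0,0,0,0],[0.03,0.0282,0.0412,0,0,0,0],[0.03,0.0282,0.0412,0,0,0,0]]';python3 -m crank '[[0.03,0.0282,0.0412,0,0,0,0],[0.03,0.0282,0.0412,0,0,0,0],[0.03,0.0282,0.0412,0,0,0,0],[0.03,0,0,0,0,0,0],[0.03,0,0,0,0,0,0]]';python3 -m crank '[[0.03,0,0,0.01,0,0,9],[0.03,0,0,0.02,0,0,9],[0.03,0,0,0.03,0,0,9],[0.03,0,0,0.03,0,0,9],[0.03,0,0,0.03,0,0,9]]'
python3 - <<'E'
from h import *
c=cam("wrist"); np.savez("w7.npz",*c); s=monitor.get_state();print(s["tcp_pos"],s["ee_rot"],s["opening"],s["joints"])
cv2.imwrite("pics/w7.png",c[0][:,:,::-1])
E
```

```text
time: 16.65
tcp_pos: [475.9, -26.6, 193.0]
ee_rot: [-3.133, 0.011, -0.772]
wrist_force: [0.6, -0.7, 0.5]
opening: 51.5
gripper_force: 26.7
time: 17.27
tcp_pos: [450.2, -172.7, 190.6]
ee_rot: [-3.133, 0.012, -0.774]
wrist_force: [-0.3, 0.2, -1.2]
opening: 51.4
gripper_force: 26.7
time: 17.9
tcp_pos: [441.2, -185.6, 66.2]
ee_rot: [-3.111, 0.059, -1.528]
wrist_force: [0.1, 0.6, -0.9]
opening: 51.4
gripper_force: 26.7
[ 437.28091398 -186.14799726   62.60752771] [-3.11631103  0.06316132 -1.53707384] 51.494086184650705 [-0.47027621  0.49645144  2.04822636  0.11828034  0.60855554  2.54091658]
```

View pics/w7.png

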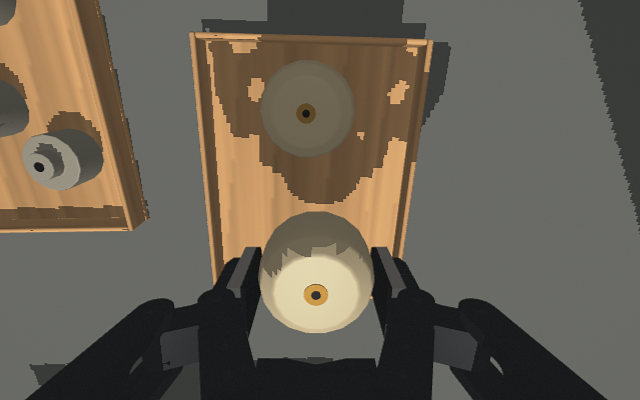

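The bell is held at (316,290) and the resident bell is at (306,112). Joint 6 is at its stop, so I will turn back by about 40° and remove the tilt.

Run:
```python
from h import *
d=np.load("w7.npz"); c=[d[k] for k in d.files]
print([ray(p,c,20).round(0)[:2] for p in [(192,34),(432,41)]],ray((306,113),c,33).round(0))
s=monitor.get_state(); A=R.from_euler('xyz',s["ee_rot"]); B=R.from_euler('xyz',[np.pi,0,-.8])
print((A.inv()*B).as_rotvec(degrees=True), A.inv().apply(np.array([450,-186,62])-s["tcp_pos"]))
```

```text
[array([ 512., -287.]), array([ 390., -288.])] [ 452. -252.   33.]
[ -2.71562362   2.91981621 -42.26037678] [  0.3187114  -12.69790186   0.9098647 ]
```

```bash
python3 -m crank '[[0.03,0,-0.003,-0.004,-0.54,0.58,-8.45],[0.03,0,-0.003,0,-0.54,0.58,-8.45],[0.03,0,-0.003,0,-0.54,0.58,-8.45],[0.03,0,0,0,-0.54,0.58,-8.45],[0.03,0,0,0,-0.54,0.58,-8.45]]'
python3 - <<'E'
from h import *
s=monitor.get_state(); A=R.from_euler('xyz',s["ee_rot"]); B=R.from_euler('xyz',[np.pi,0,-.8])
print(s["joints"],(A.inv()*B).as_rotvec(degrees=True), A.inv().apply(np.array([450,-186,7])-s["tcp_pos"]))
E
```

```text
time: 18.58
tcp_pos: [449.0, -184.8, 71.4]
ee_rot: [3.141, -0.006, -0.786]
wrist_force: [-0.6, -0.1, -0.8]
opening: 51.1
gripper_force: 26.7
[-0.41315779  0.48469198  2.03044402 -0.00482963  0.6213548   1.94772729] [ 0.04107873 -0.33150574  0.79245597] [ 1.20292653  0.11521669 64.39568534]
```

```bash
python3 -m crank '[[0.03,0.001,0,0.025,0,-0.3,0],[0.03,0,0,0.02,0,0,0],[0.03,0,0,0.01,0,0,0],[0.03,0,0,0.005,0,0,0],[0.03,0,0,0,0,0,0]]';python3 -m crank '[[0.03,0,0,0.002,0,0,0],[0.03,0,0,0,0,0,0],[0.03,0,0,0,0,0,0],[0.03,0,0,0,0,0,0],[0.03,0,0,0,0,0,0]]'
```

```text
time: 19.2
tcp_pos: [449.4, -186.6, 11.0]
ee_rot: [3.141, 0.0, -0.793]
wrist_force: [-0.2, 0.5, -0.5]
opening: 50.9
gripper_force: 26.7
time: 19.82
tcp_pos: [449.2, -187.0, 8.9]
ee_rot: [3.141, -0.0, -0.794]
wrist_force: [-0.4, -0.8, -0.1]
opening: 51.5
gripper_force: 26.7
```

```bash
python3 -m crank '[[0.03,0,0,0.001,0,0,0],[0.03,0,0,0.001,0,0,0],[0.03,0,0,0,0,0,0],[0.03,0,0,0,0,0,0],[0.03,0,0,0,0,0,0]]'
```

```text
time: 20.45
tcp_pos: [449.1, -186.9, 6.8]
ee_rot: [3.141, 0.0, -0.794]
wrist_force: [0.2, 0.4, -1.2]
opening: 51.2
gripper_force: 26.7
```

```bash
python3 -m crank '[[0.03,0,0,0.001,0,0,0],[0.03,0,0,0,0,0,0],[0.03,0,0,0,0,0,0],[0.03,0,0,0,0,0,0],[0.03,0,0,0,0,0,0]]'
```

```text
time: 21.08
tcp_pos: [449.3, -187.0, 6.5]
ee_rot: [3.142, -0.0, -0.794]
wrist_force: [-0.6, -0.1, 9.3]
opening: 51.2
gripper_force: 27.4
```

```bash
python3 -m crank '[[0.062,0,0,0,0,0,0],[0.062,0,0,0,0,0,0],[0.062,0,0,-0.02,0,0,0],[0.062,0,0,-0.06,0,0,0],[0.062,0,0,-0.06,0,0,0]]'
python3 -m crank '[[0.03,0,0,-0.06,0,0,-9],[0.03,0,0,-0.05,0,0,-9],[0.03,0,0,0,0,0,-9],[0.03,0,0,0,0,0,-9],[0.03,0,0,0,0,0,-9]]'
python3 - <<'E'
from h import *
c=cam("wrist"); np.savez("w8.npz",*c); s=monitor.get_state();print(s["tcp_pos"],s["ee_rot"])
for n,P in dict(w1=(601,-216,33),w2=(640,-245,33),wr=(630,-304,33),b=(449,-187,33),br=(452,-252,33)).items():
    u,v=proj(P,c); print(n,u.round(),v.round())
    if 15<u<625 and 15<v<385:
        p=cv2.cvtColor(c[0],cv2.COLOR_RGB2GRAY)[int(v)-9:int(v)+10,int(u)-9:int(u)+10]; i=np.unravel_index(p.argmin(),p.shape); print("dark",i[1]-9,i[0]-9,p.min(),p.mean(),"->",ray((int(u)+i[1]-9,int(v)+i[0]-9),c,33).round(0))
E
```

```text
time: 21.7
tcp_pos: [448.6, -186.6, 146.8]
ee_rot: [3.141, 0.002, -0.794]
wrist_force: [1.2, -0.7, -1.3]
opening: 62.1
gripper_force: 0.0
time: 22.32
tcp_pos: [449.0, -186.8, 255.9]
ee_rot: [3.141, 0.0, -0.003]
wrist_force: [-0.1, -0.1, -0.6]
opening: 29.8
gripper_force: 0.0
[ 448.96649834 -186.78766419  255.75312042] [3.14156472e+00 4.41248937e-04 2.63826004e-03]
w1 344.0 19.0
dark -1 3 29 157.05263157894737 -> [ 598. -215.   33.]
w2 375.0 -26.0
wr 435.0 -14.0
b 316.0 168.0
dark 0 0 22 199.2382271468144 -> [ 449. -187.   33.]
br 373.0 165.0
dark 0 1 22 195.93074792243766 -> [ 451. -252.   33.]
```

```bash
python3 -m crank '[[0.03,0.0159,-0.0481,-0.01,0,0,0],[0.03,0.0159,-0.0481,-0.02,0,0,0],[0.03,0.0159,-0.0481,-0.02,0,0,0],[0.03,0.0159,-0.0481,-0.02,0,0,0],[0.03,0.0159,-0.0481,-0.02,0,0,0]]'
python3 - <<'E'
from h import *
c=cam("wrist"); np.savez("w9.npz",*c); s=monitor.get_state();print(s["tcp_pos"],s["ee_rot"])
g=cv2.cvtColor(c[0],cv2.COLOR_RGB2GRAY)
for n,P in dict(w1=(601,-216,33),w2=(640,-245,33),wr=(630,-304,33),b=(449,-187,33)).items():
    u,v=proj(P,c); print(n,u.round(),v.round())
    if 15<u<625 and 15<v<385:
        p=g[int(v)-7:int(v)+8,int(u)-7:int(u)+8]; i=np.unravel_index(p.argmin(),p.shape); print("dark",i[1]-7,i[0]-7,p.min(),p.mean(),"->",ray((int(u)+i[1]-7,int(v)+i[0]-7),c,33).round(0))
print("post",proj((566,212,106),c),proj((566,212,156),c),"pivot",proj((597,325,130),c))
# post crop gray, coarse
E
```

```text
time: 23.0
tcp_pos: [530.9, 54.6, 346.3]
ee_rot: [3.141, 0.0, -0.011]
wrist_force: [1.0, -0.6, -0.2]
opening: 29.9
gripper_force: 0.0
[533.82902932  59.35817474 349.22906348] [-3.13815406 -0.00514328 -0.0091086 ]
w1 517.0 100.0
dark 1 3 19 133.59555555555556 -> [ 598. -218.   33.]
w2 545.0 69.0
dark 0 2 20 132.64 -> [ 639. -244.   33.]
wr 588.0 76.0
dark 2 1 18 128.7288888888889 -> [ 629. -307.   33.]
b 480.0 208.0
dark 1 1 12 153.73333333333332 -> [ 449. -187.   33.]
post [180.00767271 136.94754963] [160.46042016 142.72371318] pivot [ 61.12012157 111.42973522]
```

Run:
```python
from h import *
d=np.load("w2.npz"); c=[d[k] for k in d.files]; d=np.load("w1.npz"); e=[d[k] for k in d.files]
print("foot",ray((196,229),c,106),"tip",ray((159,254),c,154),"pivot",[ray((20,192),c,z).round(0) for z in(120,130,140)])
print("w1 foot",ray((193.5,125),e,106),"tip",ray((172.4,126.2),e,154),"pivot",[ray((84,96),e,z).round(0) for z in(120,130,140)])
def tri(a,b):
    A=[];y=[]
    for p,q in ((a,c),(b,e)):
        v=q[2]@np.linalg.inv(q[1])@np.array([*p,1.]);v/=np.linalg.norm(v);M=np.eye(3)-np.outer(v,v);A.append(M);y.append(M@q[3])
    return np.linalg.lstsq(np.vstack(A),np.hstack(y),rcond=None)[0]
print("tri tip",tri((159,254),(172.4,126.2)),"pivot",tri((20,192),(84,96)))
```

```text
foot [566.57662523 208.31555752 106.        ] tip [568.69448789 216.09165559 154.        ] pivot [array([602., 329., 120.]), array([605., 320., 130.]), array([608., 311., 140.])]
w1 foot [564.59151507 210.70392012 106.        ] tip [567.14833653 216.69667769 154.        ] pivot [array([599., 331., 120.]), array([599., 324., 130.]), array([599., 318., 140.])]
tri tip [566.82075937 218.15236817 150.34727763] pivot [599.34144808 337.00176483 111.78086549]
```

```bash
python3 -m crank '[[0.034,0,0,0,0,0,-9],[0.034,0,0,0.015,0,0,-9],[0.034,0,0,0.015,0,0,-9],[0.034,0,0,0.015,0,0,-9],[0.034,0,0,0.015,0,0,-9]]';python3 -m crank '[[0.034,0,0,0.015,0,0,-9],[0.034,0,0,0.015,0,0,-9],[0.034,0,0,0.015,0,0,-9],[0.034,0,0,0.015,0,0,-9],[0.034,0,0,0.015,0,0,-9]]'
python3 - <<'E'
from h import *
s=monitor.get_state(); A=R.from_euler('xyz',s["ee_rot"]); B=R.from_euler('xyz',[np.pi,0,np.pi/2])
print(s["tcp_pos"],s["ee_rot"],s["joints"],(A.inv()*B).as_rotvec(degrees=True), A.inv().apply(np.array([567,214,200])-s["tcp_pos"]))
E
```

```text
time: 23.68
tcp_pos: [530.5, 52.9, 285.0]
ee_rot: [-3.141, 0.001, 0.78]
wrist_force: [-0.1, 0.0, 0.1]
opening: 33.9
gripper_force: 0.0
time: 24.3
tcp_pos: [530.5, 52.9, 210.0]
ee_rot: [-3.141, 0.0, 1.565]
wrist_force: [0.9, 0.6, 0.4]
opening: 34.0
gripper_force: 0.0
[530.5066805   52.86059609 210.02655365] [-3.14081786e+00  1.71054797e-04  1.56490240e+00] [ 7.70512124e-02  3.16997462e-01  1.85004282e+00 -1.28367997e-04
  9.75338677e-01  8.30172505e-02] [-0.04442126  0.00966987 -0.3377011 ] [161.35340561  35.55068324   9.97141201]
```

```bash
python3 -m crank '[[0.034,0.054,0.012,0,0,0,0],[0.034,0.054,0.012,0,0,0,0],[0.034,0.053,0.0115,0.01,0,0,0],[0.034,0,0,0.02,0,0,0],[0.034,0,0,0.01,0,0,0]]'; python3 -m crank '[[0.034,0,0,0.015,0,0,0],[0.034,0,0,0.015,0,0,0],[0.034,0,0,0.01,0,0,0],[0.034,0,0,0.01,0,0,0],[0.034,0,0,0,0,0,0]]'
```

```text
time: 24.92
tcp_pos: [566.7, 213.9, 169.3]
ee_rot: [-3.139, 0.001, 1.562]
wrist_force: [-0.3, -0.5, -0.4]
opening: 34.4
gripper_force: 0.0
time: 25.55
tcp_pos: [567.2, 213.3, 120.0]
ee_rot: [-3.14, 0.001, 1.562]
wrist_force: [0.0, -0.0, 0.6]
opening: 34.3
gripper_force: 0.0
```

```bash
python3 -m crank '[[0.006,0,0,0,0,0,0],[0.006,0,0,0,0,0,0],[0.006,0,0,0,0,0,0],[0.006,0,0,0,0,0,0],[0.006,0,0,0,0,0,0]]' 20
```

```text
time: 26.18
tcp_pos: [567.0, 213.3, 121.0]
ee_rot: [-3.14, 0.001, 1.562]
wrist_force: [-5.0, -2.8, 3.7]
opening: 11.2
gripper_force: 21.5
```

```bash
python3 -m crank '[[0.006,-0.002,0.009,0,0,0,0],[0.006,-0.001,0.009,0,0,0,0],[0.006,-0.001,0.009,0,0,0,0],[0.006,0,0.009,0,0,0,0],[0.006,0,0.009,0,0,0,0]]';python3 -m crank '[[0.006,0.001,0.008,0,0,0,0],[0.006,0.001,0.007,0,0,0,0],[0.006,0.001,0.006,0,0,0,0],[0.006,0,0,0,0,0,0],[0.006,0,0,0,0,0,0]]'
python3 - <<'E'
from h import *
s=monitor.get_state(); p=s["tcp_pos"]; print(p,s["wrist_force"],s["opening"]); v=p[:2]-[599,335]; print(np.linalg.norm(v),np.arctan2(v[1],v[0])-np.arctan2(213.5-335,567-599))
E
```

```text
time: 26.8
tcp_pos: [611.5, 208.4, 120.9]
ee_rot: [-3.139, 0.002, 1.563]
wrist_force: [-6.2, -1.3, 3.6]
opening: 11.0
gripper_force: 21.6
time: 27.42
tcp_pos: [632.2, 211.6, 120.9]
ee_rot: [-3.139, 0.001, 1.563]
wrist_force: [-7.3, -4.2, 4.6]
opening: 11.2
gripper_force: 21.7
[632.22318806 211.62159573 120.88421078] [-7.29823128 -4.23112725  4.6259787 ] 11.234506357841665
127.77327915462985 0.5205657783696396
```

```bash
python3 -m crank '[[0.006,0,0,0,0,0,0],[0.006,0,0,0,0,0,0],[0.006,0,0,0,0,0,0],[0.006,0,0,0,0,0,0],[0.006,0,0,0,0,0,0]]' && python3 -c "
from station import bot
print(bot.sign_off())"
```

```text
time: 28.05
tcp_pos: [632.1, 211.6, 120.9]
ee_rot: [-3.138, 0.001, 1.563]
wrist_force: [-8.3, -2.6, 5.3]
opening: 11.0
gripper_force: 21.6
the job is handed in; nothing more can be done
None
```

The job is handed in: both counterweights and the bell cup stand in the trays of their own kind, and the fingers hold the tensioner arm at about 0.52 rad (worked out from the tool position, about 8 N on the wrist). The pawl itself was not checked in a picture, and the hand-in gave no verdict.

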